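Nudge the adapter plate home on its locating pins

TASK

The steel adapter plate has been left askew, lying half on the raised black ledge of the red fixture and half on the tips of its two brass locating pins. Without lifting it, nudge it sideways with the fingers until both small holes drop over the pins and the plate lies flat and fully down on the red base. Leave the hammer, the spare pin and the grinding discs around it where they are.

Things in the scene. Friction and masses are not known exactly. Their poses are not given: they have to be found in the camera images.
- fixture: Fixed red base slab with a raised black ledge and two brass pins, level on the bench, yaw within 0.4 rad. Origin on the bench. In its frame the slab spans x -90..90, y -65..115 mm; its top, the seat, is at z 15. Home for the plate: its centre at x 0, y 0, axes along the fixture's, underside at z 15. No fences on the sides.
- ledge_edge (a point): Middle of the black ledge's top edge, at fixture x 0, y 54, z 25 mm. The ledge runs on from here to y 115 mm and over x -90..90, top at z 25. The plate at home clears it by 4 mm and its top lies 2 mm below the ledge's top.
- plate: Loose steel plate, 140 (x) x 100 (y) x 8 mm, 0.6 to 0.85 kg, with a 36 mm bore in its centre. Origin: centre of its underside. It starts flat on the ledge and the pin tips (underside at z 25 mm), 19 to 30 mm from home towards the fixture's +y, up to 14 mm off along the fixture's x, turned up to 0.12 rad against it.
- hole_near (a point): Centre of the plate's 14 mm through hole at plate x -50, y -8 mm, on the underside; it belongs over pin_near.
- hole_far (a point): Centre of the plate's 14 mm through hole at plate x +50, y -8 mm, on the underside; it belongs over pin_far.
- pin_near (a point): Foot of the pin at fixture x -50, y -8 mm, at the seat's height (z 15). Pin 12 mm across, straight to z 19, then tapering to a 5 mm flat tip at z 25, level with the ledge. The taper draws a hole in when it is within about 4 mm.
- pin_far (a point): Foot of the like pin at fixture x +50, y -8 mm, at the seat's height (z 15).
- hammer: Hammer with wooden handle lying on the bench beyond the spare pin, roughly along world x, bystander. Origin: near its middle, on the underside.
- red_disc: Red grinding disc, 115 mm across, 4 mm thick, lying flat, bystander. Origin: centre of its underside.
- brown_disc: Brown grinding disc, 100 mm across, 6 mm thick, lying flat, bystander. Origin: centre of its underside.
- spare_pin: Spare brass pin, 16 mm thick with a 24 mm head, standing on the bench, bystander. Origin: centre of its underside.

How it is judged:
At the end, for the whole second after the job is handed in: Both small holes of the plate are over their pins (within 2.5 mm), the plate lies flat (within 0.03 rad) with its underside within 2 mm of the red seat, at rest (horizontal distance between hole_near and pin_near below 0.0025 m and horizontal distance between hole_far and pin_far below 0.0025 m and z of plate in the frame of fixture below 0.017 m and angle between plate's own z axis and vertical below 0.03 rad and linear speed of plate below 0.01 m/s); the robot touches nothing.
It fails at once if the plate is lifted: its middle rises more than 10 mm above where it started (z of plate in the frame of fixture above 0.035 m).
It fails at once if the plate is tipped by more than 0.35 rad (angle between plate's own z axis and vertical above 0.35 rad).
It fails at once if a bystander (hammer, disc or spare pin) is moved by more than 20 mm (distance of any of hammer, red_disc, brown_disc, spare_pin from where it was at the start of the episode above 0.02 m).
It also fails if it takes over 54 s, if anything falls off the work surface, if the arm or the gripper's body presses on something with over 40 N, if the wrist force passes 120 N, or if a joint passes its speed limit or range.

ROBOT

A 6-joint arm with a two-finger parallel gripper is mounted at the origin on the work surface. World frame = base frame: x ahead of the robot, y to its left, z up, the work surface at z = 0. Lengths are in m, angles in rad, forces in N, time in s.
With the tool pointing down it reaches from about 0.4 to 0.825 m from the base axis. Payload 7 kg.
Tool frame: the origin (TCP) lies midway between the tips of the shut fingers; the grasp point (between the pads) lies 19 mm behind it; z points along the fingers, x is the direction in which the jaws open and shut, and the axes are right-handed (so a half turn about z gives the same grasp; the last joint's range is limited). The gripper opens to 88 mm and grips with 3 to 60 N. Pads are 19 mm wide; open, the fingers measure 130 mm over their backs; the gripper's body (78 mm by 193 mm) begins 47 mm behind the grasp point.
Start: joints at [-0.985, 0.359, 0.012, 0, -1.224, -0.288], TCP at [0.198, -0.645, 0.192] pointing down, gripper open.
Joint ranges: [-3.07, 3.07], [-1.43, 2.12], [-1.02, 1.25], [-3.03, 1.67], [-3.05, -0], [-3.03, 3.03]. Speed limits (rad/s): [2.39, 2.39, 3.01, 3.14, 3.14, 3.14].

INTERFACE

Orientations are given as [roll, pitch, yaw] about the fixed x, y, z axes, in that order (R = Rz(yaw) Ry(pitch) Rx(roll)).
In Python, from station import status, eyes, workorder gives the robot as it stands.
- The arm moves only by the shell command python3 -m jog 'ROWS' [OPENING] [FORCE]. ROWS is JSON, a list of rows, each a list of 6 numbers: the shift along the world's x, y, z in mm, then the turn, a rotation vector about the world's x, y, z in rad. A call has 1 to 12 rows; each row shifts and turns the pose as measured when the row begins; what a row does not reach is not made up. A row lasts 1/10 s, in which the tool goes at most 50 mm and 8.59 degrees, less where a joint would pass 70% of its speed; a pose out of reach is approached as far as the arm can. A call with a gripper value outside its range is refused whole. OPENING is the opening, from 0 (shut) to 1 (fully open), set as the call begins (- or left out, the last holds). The fingers move at their own pace and stop on an object; FORCE is the grip in N (left out, the last holds). Time passes only in rows, so rows that do not move let the fingers close. It gives the time, the measured TCP pose, the force and the opening at its end, in the units of the state.
- status.get_state(): the state, without advancing time (a new reading comes with each control period).
- eyes.grab_frame(name): name is "scene" or "side" or "wrist"; returns the picture (420x560x3 uint8, blue, green, red); there is no depth.
- eyes.calibration(name): a dict with "camera_matrix" (3x3 intrinsics, pixels), "cam_to_world" (4x4, takes a point from camera to world coordinates); the wrist camera has in their place "hand_eye" (4x4, takes a point from camera to tool coordinates, whose origin is the TCP and whose axes are the tool frame's). Camera axes: x right, y up, looking along -z (the intrinsics and any distortion apply to the point x, -y, -z); pixel columns grow to the right and rows downward; lengths in m; the calibration is good to about 2 mm. A picture is of the moment at which its call begins: read the wrist's pose just before it. calibration takes no time and is no camera call.
- workorder.job_done(): hands the job in, once; it reports no verdict.
The state is a dict: "t": time; "q": joint angles; "qd": joint speeds; "joint_efforts": joint torques, N m; "eef_pos": TCP position; "ee_rot": TCP orientation; "force": force on the tool from outside, world axes, zero at the start; "moment": the same for the moment, N m; "width": finger opening in m.
Only numpy, scipy, OpenCV 4.12 (cv2) and the standard library are available. Lean on these libraries where they do the work, as an engineer would, in place of code of your own. Each camera call takes 0.05 s, during which the arm holds its last target. There are 200 camera calls.

## Working session

There is one attempt and no reset: what is moved stays moved. The work goes in short steps, Python scripts to look and compute and a shell command to move; the robot and the scene stay as the last step left them, time stands still between calls to the robot, and variables do not carry over. Pictures are saved under pics/ and viewed, about 8 in all and at most 12, crops included, and the job is handed in when it is done.

```bash
ls; mkdir -p pics; cat > h.py <<'E'
import numpy as np, cv2
from station import status, eyes, workorder
def grab(n,fn):
    im=eyes.grab_frame(n); cv2.imwrite('pics/'+fn,im); return im
E
python3 - <<'E'
from h import *
print(status.get_state())
for n in('scene','side','wrist'):
    grab(n,n+'0.png'); print(n,eyes.calibration(n))
a=cv2.imread('pics/scene0.png');b=cv2.imread('pics/side0.png')
E
```

```text
pics
{'t': 0.0, 'q': array([-9.84894393e-01,  3.59374180e-01,  1.10538942e-02, -3.62104706e-04,
       -1.22411089e+00, -2.88126972e-01]), 'qd': array([ 3.07278216e-04,  2.72804231e-04, -9.10627959e-04,  4.85335746e-04,
        4.48268585e-05,  1.88574437e-03]), 'joint_efforts': array([ 2.99754516e-03, -5.82716417e+01,  2.93052417e+01,  6.99702457e+00,
        6.89351640e-03, -1.69596965e-04]), 'eef_pos': array([ 0.19786552, -0.64476549,  0.19122665]), 'ee_rot': array([-3.14145442e+00, -1.66419303e-03,  1.86844786e+00]), 'force': array([ 0.78497398, -0.60303722, -0.63691057]), 'moment': array([ 0.04846424, -0.00197049, -0.02176781]), 'width': 0.08759008156779798}
scene {'camera_matrix': array([[508.74598336,   0.        , 271.6777425 ],
       [  0.        , 508.74598336, 200.967044  ],
       [  0.        ,   0.        ,   1.        ]]), 'cam_to_world': array([[ 0.86344854, -0.40429038,  0.30167187,  0.92676287],
       [ 0.50435787,  0.68132998, -0.53048337, -0.76823125],
       [ 0.00893124,  0.61019567,  0.7922004 ,  1.15357217],
       [ 0.        ,  0.        ,  0.        ,  1.
[... 285 characters left out ...]
69,  0.37308885, -0.59022605, -0.66501651],
       [ 0.00306488,  0.84695621,  0.53165381,  0.63845765],
       [ 0.        ,  0.        ,  0.        ,  1.        ]])}
wrist {'camera_matrix': array([[350.50074771,   0.        , 276.17839791],
       [  0.        , 350.50074771, 219.7547545 ],
       [  0.        ,   0.        ,   1.        ]]), 'hand_eye': array([[ 9.99999964e-01, -1.81401641e-04,  1.98746383e-04,
        -1.26126270e-03],
       [-1.18040267e-04, -9.59469650e-01, -2.81811952e-01,
        -7.45377357e-02],
       [ 2.41812273e-04,  2.81811919e-01, -9.59469637e-01,
        -1.93403308e-01],
       [ 0.00000000e+00,  0.00000000e+00,  0.00000000e+00,
         1.00000000e+00]])}
```

View pics/scene0.png

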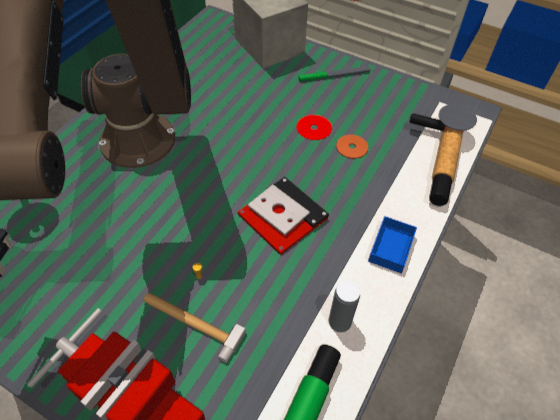

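View pics/side0.png

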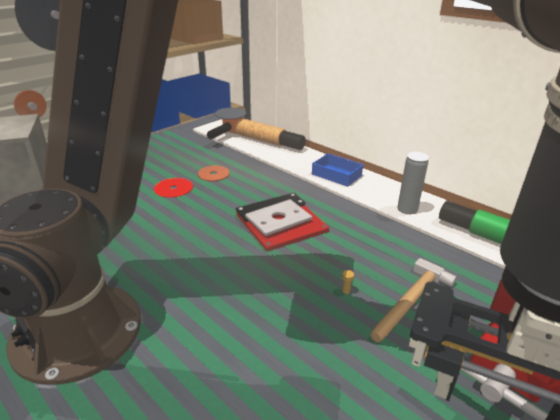

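Scene: the fixture is at about (283,215) px with the ledge towards +y, the plate centre is near (279,209), and the discs and spare pin are well clear. Next I'll work out the rough position.

```bash
cat >> h.py <<'E'
from scipy.spatial.transform import Rotation as R
def pose(s):
    T=np.eye(4);T[:3,:3]=R.from_euler('xyz',s['ee_rot']).as_matrix();T[:3,3]=s['eef_pos'];return T
def cam(n,s=None):
    c=eyes.calibration(n)
    return c['camera_matrix'],(c['cam_to_world'] if n!='wrist' else pose(s)@c['hand_eye'])
def ray(K,T,uv,z):
    uv=np.atleast_2d(np.asarray(uv,float)); d=np.c_[(uv[:,0]-K[0,2])/K[0,0],-(uv[:,1]-K[1,2])/K[1,1],-np.ones(len(uv))]@T[:3,:3].T
    return T[:3,3]+d*((z-T[2,3])/d[:,2])[:,None]
def proj(K,T,p):
    q=(np.atleast_2d(p)-T[:3,3])@T[:3,:3]
    return np.c_[K[0,0]*q[:,0]/-q[:,2]+K[0,2],K[1,1]*q[:,1]/q[:,2]+K[1,2]]
E
python3 - <<'E'
from h import *
K,T=cam('scene');print(ray(K,T,[(279,209)],.033)); print(ray(K,T,[(239,213),(282,252)],.015),ray(K,T,[(285,178),(327,215)],.025))
K,T=cam('side');print(ray(K,T,[(279,216)],.033))
s=status.get_state();Tw=pose(s);print(Tw)
E
```

```text
[[ 0.53139885 -0.03164749  0.033     ]]
[[ 0.43651152 -0.0884046   0.015     ]
 [ 0.60169896 -0.13788553  0.015     ]] [[0.48781703 0.07987248 0.025     ]
 [0.65214554 0.02301604 0.025     ]]
[[ 0.52387747 -0.03218662  0.033     ]]
[[-2.93327940e-01  9.56011731e-01 -5.38746415e-04  1.97876545e-01]
 [ 9.56010967e-01  2.93328393e-01  1.21849688e-03 -6.44902185e-01]
 [ 1.32292694e-03 -1.57628300e-04 -9.99999113e-01  1.91401646e-01]
 [ 0.00000000e+00  0.00000000e+00  0.00000000e+00  1.00000000e+00]]
```

```bash
python3 -m jog '[[26,45,0,0,0,0.08],[26,45,0,0,0,0.08],[26,45,0,0,0,0.08],[26,45,0,0,0,0.08],[26,45,0,0,0,0.08],[26,45,0,0,0,0.08],[26,45,0,0,0,0.08],[26,45,0,0,0,0.08],[26,45,0,0,0,0.08],[26,45,0,0,0,0.08],[26,45,0,0,0,0.08],[26,45,0,0,0,0.08]]'
```

```text
t: 1.35
eef_pos: [0.4929, -0.1213, 0.1877]
ee_rot: [-3.141, -0.005, 2.857]
force: [1.8, -1.0, -0.1]
width: 0.0875
```

```bash
python3 -m jog '[[19,24,-15,0,0,-0.01],[19,24,-15,0,0,0],[0,0,0,0,0,0],[0,0,0,0,0,0]]'
python3 - <<'E'
from h import *
s=status.get_state();im=grab('wrist','w1.png');print(s['eef_pos'],s['ee_rot'])
E
```

```text
t: 1.75
eef_pos: [0.5347, -0.0652, 0.1566]
ee_rot: [-3.141, -0.004, 2.858]
force: [-0.2, -1.0, 0.8]
width: 0.0875
[ 0.53467246 -0.06516145  0.15658057] [-3.14120754 -0.00352252  2.8576357 ]
```

View pics/w1.png

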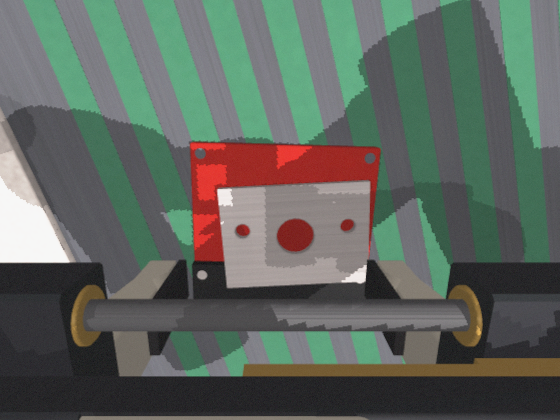

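The wrist view is upside down (image up = fixture −y, right = −x). The slab's front corners are at about (191,142) and (380,148). The plate corners are (218,189), (369,181), (364,282) and (228,287), with holes at (243,230) and (347,225). Next I'll measure these.

```bash
cat >> h.py <<'E'
def measure(im,s,zp=.033,dbg=None,fix=None):
    K,T=cam('wrist',s); hsv=cv2.cvtColor(im,cv2.COLOR_BGR2HSV)
    red=(((hsv[...,0]<8)|(hsv[...,0]>172))&(hsv[...,1]>150)&(hsv[...,2]>60)).astype(np.uint8)
    red[290:]=0
    c=max(cv2.findContours(red,0,2)[0],key=cv2.contourArea)[:,0].astype(float)
    P=ray(K,T,c,.015)[:,:2]*1e3
    # front corners (fixture -y side): extremes in approx frame
    def extreme(a,b): return P[np.argmax(P@(a*ex+b*ey))]
    if fix is None:
        ex=np.array([.955,-.29]);ey=np.array([.29,.955])
        A=extreme(-1,-1);B=extreme(1,-1)
        M=P[(np.abs((P-A)@ey)<8)&((P-A)@ex>15)&((P-B)@ex<-15)]
        vx,vy,x0,y0=cv2.fitLine(M.astype(np.float32),cv2.DIST_HUBER,0,.01,.01).ravel()
        ex=np.array([vx,vy])*np.sign(vx);ey=np.array([-ex[1],ex[0]])
        o=np.array([x0,y0]); 
        xs=(P-o)@ex; ys=(P-o)@ey
        L=np.percentile(xs[(ys>10)&(ys<30)],[4,96]);Lm=(xs[(ys>10)&(ys<60)]); 
        print('slab width',Lm.max()-Lm.min(),'AB',np.linalg.norm(A-B))
        F=o+ex*(Lm.max()+Lm.min())/2+ey*65
        yaw=np.arctan2(ex[1],ex[0])
    else: F,yaw=fix
    ex=np.array([np.cos(yaw),np.sin(yaw)]);ey=np.array([-ex[1],ex[0]])
    # plate: pale low-saturation
    pl=((hsv[...,1]<60)&(hsv[...,2]>75)).astype(np.uint8)
    cen=proj(K,T,[[*(F+ey*20)/1e3,zp]])[0].astype(int)
    roi=np.zeros_like(pl);cv2.fillConvexPoly(roi,proj(K,T,[[*(F+ex*a+ey*b)/1e3,zp] for a,b in((-88,-64),(88,-64),(88,110),(-88,110))]).astype(np.int32),1)
    pl=cv2.morphologyEx(pl*roi,cv2.MORPH_OPEN,np.ones((5,5)))
    cp=max(cv2.findContours(pl,0,1)[0],key=cv2.contourArea)[:,0]
    Q=(ray(K,T,cp,zp)[:,:2]*1e3).astype(np.float32)
    (cx,cy),wh,ang=cv2.minAreaRect(Q)
    a=np.deg2rad(ang)-yaw; a=(a+np.pi/4)%(np.pi/2)-np.pi/4
    rel=np.array([cx,cy])-F
    print('F',F.round(1),'yaw',round(yaw,4)); print('rect rel',(rel@ex).round(1),(rel@ey).round(1),'size',np.round(wh,1),'ang',round(a,3))
    inner=np.zeros_like(pl);cv2.fillPoly(inner,[cv2.convexHull(cp)],1)
    h=cv2.morphologyEx(inner*(1-((hsv[...,1]<90)).astype(np.uint8)),cv2.MORPH_OPEN,np.ones((3,3)))
    for k in cv2.findContours(h,0,1)[0]:
        if cv2.contourArea(k)>40:
            (u,v),_,_=cv2.minAreaRect(k); u,v=k[:,0].min(0)/2+k[:,0].max(0)/2
            r=ray(K,T,[(u,v)],zp)[0,:2]*1e3-F; print('hole',(u,v),cv2.contourArea(k),(r@ex).round(1),(r@ey).round(1))
    if dbg:
        o=im.copy();cv2.drawContours(o,[cp],-1,(255,0,0),1);cv2.drawContours(o,[c.astype(int)],-1,(0,255,255),1);cv2.imwrite('pics/'+dbg,o)
    return F,yaw
E
python3 - <<'E'
from h import *
s=status.get_state();measure(cv2.imread('pics/w1.png'),s,dbg='d1.png')
E
```

```text
slab width 178.73218298680968 AB 177.32643369306814
F [533.4 -50.8] yaw -0.31
rect rel -11.3 19.7 size [103.4 140.6] ang 0.07
hole (np.float64(242.5), np.float64(230.0)) 105.5 38.5 14.1
hole (np.float64(347.0), np.float64(224.5)) 106.5 -60.4 6.2
hole (np.float64(295.0), np.float64(235.0)) 888.5 -11.6 17.9
```

View pics/d1.png

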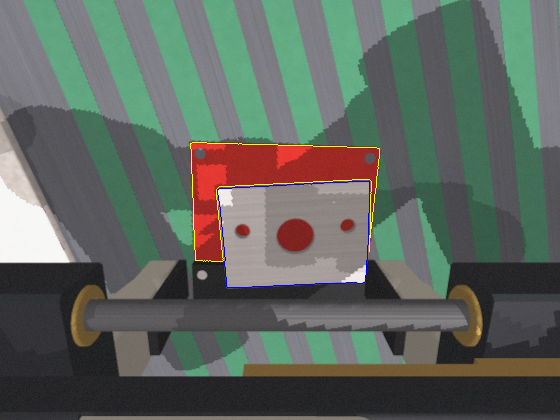

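```bash
python3 -m jog '[[-26,19,0,0,0,-0.026],[-26,19,0,0,0,0],[-25,19,0,0,0,0],[-25,18,0,0,0,0],[0,0,-45,0,0,0],[0,0,-45,0,0,0],[0,0,0,0,0,0],[0,0,0,0,0,0],[0,0,0,0,0,0]]' 0 20
python3 - <<'E'
from h import *
grab('side','s2.png'); a=cv2.imread('pics/s2.png')[130:290,150:400]; cv2.imwrite('pics/s2c.png',cv2.resize(a,None,fx=3,fy=3))
E
```

```text
t: 2.7
eef_pos: [0.4304, 0.0061, 0.0718]
ee_rot: [3.134, 0.007, 2.821]
force: [-0.6, 0.3, 0.1]
width: 0.0213
```

View pics/s2c.png

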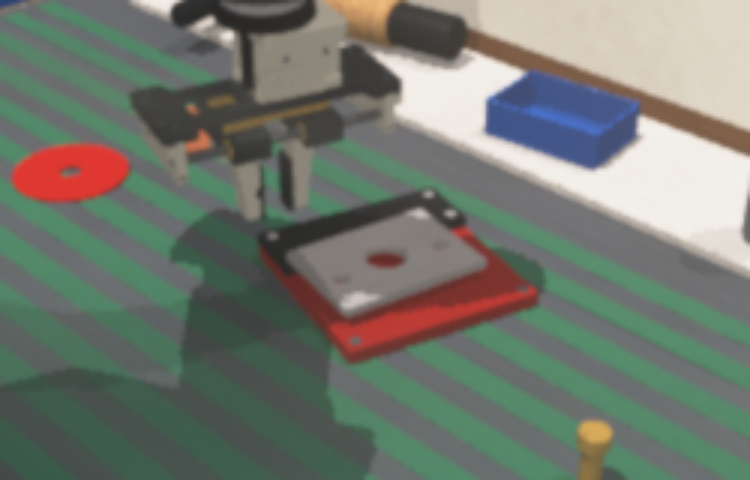

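Side view: the closing fingers hang off the fixture's −x side and clear the plate edge. Now I'll lower them to plate height.

```bash
python3 -m jog '[[1,4,-22,0,0,0.01],[0,0,-21,0,0,0],[0,0,0,0,0,0],[0,0,0,0,0,0],[0,0,0,0,0,0]]' 0 20; python3 - <<'E'
from h import *
p=status.get_state()['eef_pos']*1e3;d=p[:2]-[533.4,-50.8];c,s=np.cos(-.31),np.sin(-.31);print(d@[c,s],d@[-s,c],p[2])
E
```

```text
t: 3.25
eef_pos: [0.4389, 0.012, 0.0363]
ee_rot: [3.125, 0.018, 2.83]
force: [-0.1, 0.2, 1.0]
width: 0.0005
-109.15613432229473 30.957624509266 36.26004413722576
```

```bash
cat > st.py <<'E'
from h import *
st=status.get_state();p=st['eef_pos']*1e3;d=p[:2]-[533.4,-50.8];c,s=np.cos(-.31),np.sin(-.31);print('rel',(d@[c,s]).round(1),(d@[-s,c]).round(1),p[2].round(1),'q',st['q'].round(3),st['force'].round(1))
E
python3 -m jog '[[1,-2,-7,0.015,0.02,0],[0,0,0,0,0,0],[0,0,0,0,0,0]]'; python3 st.py
```

```text
t: 3.55
eef_pos: [0.4423, 0.0107, 0.0327]
ee_rot: [3.113, -0.001, 2.83]
force: [-0.4, -0.1, -0.8]
width: 0.0004
rel -105.5 30.8 32.7 q [ 0.45   0.15  -0.688 -0.033 -0.715 -0.737] [-0.4 -0.1 -0.8]
```

```bash
python3 -m jog '[[0,-2,-6,-0.026,0.008,0],[0,0,0,0,0,0],[0,0,0,0,0,0]]'; python3 st.py
```

```text
t: 3.85
eef_pos: [0.4431, 0.009, 0.0286]
ee_rot: [3.139, 0.002, 2.83]
force: [0.3, -0.8, 0.2]
width: 0.0005
rel -104.2 29.4 28.6 q [ 0.468  0.16  -0.7   -0.    -0.707 -0.779] [ 0.3 -0.8  0.2]
```

```bash
python3 -m jog '[[3,-1,0,0,0,0],[3,-1,0,0,0,0],[3,-1,0,0,0,0],[0,0,0,0,0,0]]'; python3 st.py; python3 -m jog '[[3,-1,0,0,0,0],[3,-1,0,0,0,0],[0,0,0,0,0,0]]'; python3 st.py
python3 - <<'E'
from h import *
s=status.get_state();im=grab('wrist','w3.png');measure(im,s,dbg='d3.png',fix=(np.array([533.4,-50.8]),-.31))
E
```

```text
t: 4.25
eef_pos: [0.4534, 0.0062, 0.0298]
ee_rot: [3.137, 0.004, 2.831]
force: [-0.8, 0.3, 0.6]
width: 0.0005
rel -93.5 29.9 29.8 q [ 0.45   0.173 -0.679 -0.001 -0.712 -0.759] [-0.8  0.3  0.6]
t: 4.55
eef_pos: [0.46, 0.0038, 0.0297]
ee_rot: [3.137, 0.004, 2.83]
force: [0.3, -0.1, -0.2]
width: 0.0006
rel -86.5 29.6 29.7 q [ 0.437  0.183 -0.665 -0.001 -0.716 -0.748] [ 0.3 -0.1 -0.2]
F [533.4 -50.8] yaw -0.31
rect rel -10.7 13.5 size [ 88.3 141.5] ang 0.078
hole (np.float64(64.0), np.float64(228.0)) 207.5 36.6 14.1
hole (np.float64(152.0), np.float64(234.0)) 2359.5 -13.3 17.7
hole (np.float64(235.0), np.float64(215.5)) 327.5 -61.3 6.6
```

View pics/d3.png

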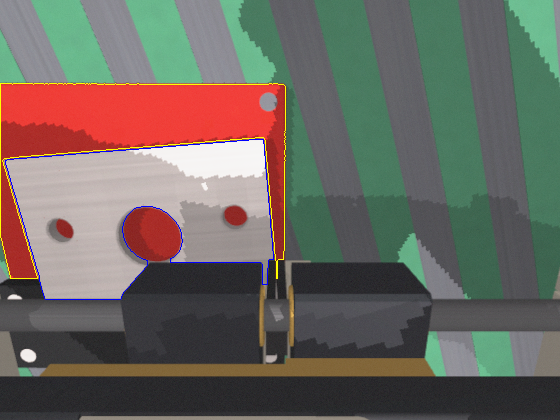

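Wrist view: the slab's near edge is at column 285, the plate's −x edge runs (263,138) to (275,265), and the holes haven't moved, so there is no contact yet. I'll lower slightly and push on while watching the force.

```bash
python3 -m jog '[[0,0,-5,0,0,0],[0,0,0,0,0,0]]'; python3 st.py; python3 -m jog '[[3,-1,0,0,0,0],[0,0,0,0,0,0]]'; python3 st.py; python3 -m jog '[[3,-1,0,0,0,0],[0,0,0,0,0,0]]'; python3 st.py
python3 -m jog '[[3,-1,0,0,0,0],[0,0,0,0,0,0]]'; python3 st.py
python3 - <<'E'
from h import *
s=status.get_state();im=grab('wrist','w4.png');measure(im,s,fix=(np.array([533.4,-50.8]),-.31))
E
```

```text
t: 4.8
eef_pos: [0.4596, 0.0037, 0.0242]
ee_rot: [3.137, 0.003, 2.83]
force: [0.7, -0.9, 0.5]
width: 0.0005
rel -86.9 29.4 24.2 q [ 0.438  0.192 -0.672 -0.002 -0.701 -0.748] [ 0.7 -0.9  0.5]
t: 5.0
eef_pos: [0.4625, 0.0027, 0.0239]
ee_rot: [3.138, 0.003, 2.83]
force: [-0.3, -0.2, -0.8]
width: 0.0004
rel -83.8 29.3 23.9 q [ 0.432  0.197 -0.666 -0.002 -0.703 -0.742] [-0.3 -0.2 -0.8]
t: 5.2
eef_pos: [0.4659, 0.0016, 0.024]
ee_rot: [3.137, 0.003, 2.831]
force: [-0.1, -0.3, 0.8]
width: 0.0001
rel -80.2 29.4 24.0 q [ 0.427  0.202 -0.659 -0.002 -0.705 -0.737] [-0.1 -0.3  0.8]
t: 5.4
eef_pos: [0.4693, 0.0006, 0.0241]
ee_rot: [3.137, 0.003, 2.831]
force: [1.0, -0.1, 0.2]
width: 0.0002
rel -76.7 29.4 24.1 q [ 0.421  0.207 -0.651 -0.002 -0.707 -0.731] [ 1.  -0.1  0.2]
F [533.4 -50.8] yaw -0.31
rect rel -10.5 11.5 size [ 84.3 141.4] ang 0.078
hole (np.float64(75.5), np.float64(231.5)) 224.5 36.7 14.0
hole (np.float64(166.0), np.float64(236.0)) 2456.5 -13.3 16.6
hole (np.float64(251.5), np.float64(218.5)) 347.5 -61.2 6.5
```

```bash
python3 - <<'E'
from h import *
a=grab('side','s5.png')[150:270,190:370]; b=grab('scene','c5.png')[150:270,200:380]
cv2.imwrite('pics/s5c.png',np.vstack([cv2.resize(x,None,fx=2.5,fy=2.5,interpolation=2) for x in(a,b)]))
s=status.get_state()
for n in('side','scene'): print(proj(*cam(n),s['eef_pos']))
E
```

```text
[[254.62171874 222.50761568]]
[[265.37864769 194.02423021]]
```

View pics/s5c.png

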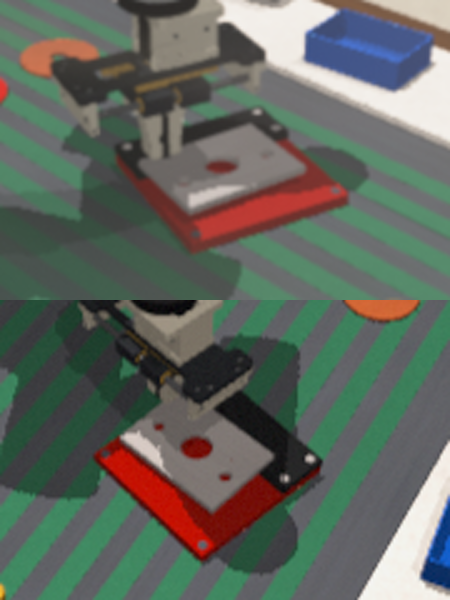

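The fingertips appear at about (259,213) in the side image, while the TCP projects to (255,222). I'll triangulate the visible tip.

```bash
python3 - <<'E'
from h import *
s=status.get_state();p=s['eef_pos']
Ks,Ts=cam('side');Kc,Tc=cam('scene')
for z in(0,.01,.02,.03,.04): print(z,proj(Ks,Ts,p+[0,0,z]),proj(Kc,Tc,p+[0,0,z]))
c,si=np.cos(-.31),np.sin(-.31)
for a in(.07,.08):
  for x,y in((-70,50),(-70,-50),(70,50)):
    u=np.array([-11.5+x*np.cos(a)-y*np.sin(a),19.5+x*np.sin(a)+y*np.cos(a)])
    w=np.array([533.4+c*u[0]-si*u[1],-50.8+si*u[0]+c*u[1],33])/1e3
    print('corner',u,w,proj(Ks,Ts,w),proj(Kc,Tc,w))
b=[cv2.resize(cv2.imread('pics/'+f)[y:y+60,x:x+90],None,fx=6,fy=6,interpolation=2) for f,x,y in(('s5.png',215,180),('c5.png',230,165))]
for i in b:
  for k in range(0,90,10): cv2.putText(i,str(k),(k*6,8),0,.3,(255,255,255)); cv2.line(i,(k*6,0),(k*6,4),(255,255,255))
cv2.imwrite('pics/z6.png',np.vstack(b)[:600*2])
cv2.imwrite('pics/z6.png',cv2.resize(np.vstack(b),(450,600)))
E
```

```text
0 [[254.62171874 222.50761568]] [[265.37864769 194.02423021]]
0.01 [[254.54882464 219.21905912]] [[265.37553223 191.8193708 ]]
0.02 [[254.47521712 215.89831739]] [[265.37238212 189.58999609]]
0.03 [[254.40088566 212.54491566]] [[265.3691968  187.33569492]]
0.04 [[254.32581952 209.15836974]] [[265.36597566 185.0560469 ]]
corner [-84.82571238  64.4815507 ] [0.47228828 0.03648476 0.033     ] [[245.88429371 213.57471096]] [[272.88374943 184.05850828]]
corner [-77.83142765 -35.27354933] [ 0.44851802 -0.06064904  0.033     ] [[266.0396678  232.72201168]] [[247.79280426 203.97520374]]
corner [54.83142765 74.27354933] [0.6082756  0.00320639 0.033     ] [[290.91857682 198.91706816]] [[309.68682156 211.70537898]]
corner [-85.27185414  63.74605674] [0.47163904 0.03592043 0.033     ] [[245.84802986 213.7555987 ]] [[272.58761117 184.10006561]]
corner [-77.28038474 -35.93411389] [ 0.44884128 -0.06144621  0.033     ] [[266.36849201 232.80109329]] [[247.73951066 204.21999232]]
corner [54.28038474 74.93411389] [0.60795233 0.00400357 0.033     ] [[290.6216996 198.8549224]] [[309.7175092  211.45537102]]
```

View pics/z6.png

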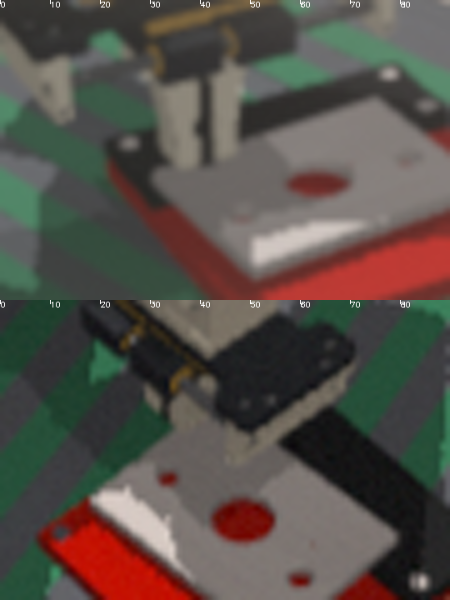

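Both views put the visible fingertips 20–28 mm above the reported TCP, so they're hovering over the plate, which explains the lack of force. I'll back off beyond the plate edge, go lower, and re-check the tip height against the image.

```bash
python3 -m jog '[[-8,2.5,0,0,0,0],[-8,2.5,0,0,0,0],[-8,2.5,0,0,0,0],[-8,2.5,0,0,0,0],[0,0,0,0,0,0],[0,0,0,0,0,0]]'; python3 st.py; python3 - <<'E'
from h import *
s=status.get_state();a=grab('side','s7.png');print(proj(*cam('side'),[s['eef_pos']+[0,0,z] for z in (0,.02)]), s['ee_rot'])
cv2.imwrite('pics/z7.png',cv2.resize(a[170:250,200:320],None,fx=5,fy=5,interpolation=2))
E
```

```text
t: 6.15
eef_pos: [0.4327, 0.0113, 0.0241]
ee_rot: [3.137, 0.003, 2.831]
force: [0.5, -0.3, 0.5]
width: 0.0006
rel -114.9 28.5 24.1 q [ 0.484  0.151 -0.727 -0.002 -0.688 -0.793] [ 0.5 -0.3  0.5]
[[241.18492557 226.52707983]
 [240.90288171 219.86173908]] [3.13732676e+00 2.61375115e-03 2.83094551e+00]
```

View pics/z7.png

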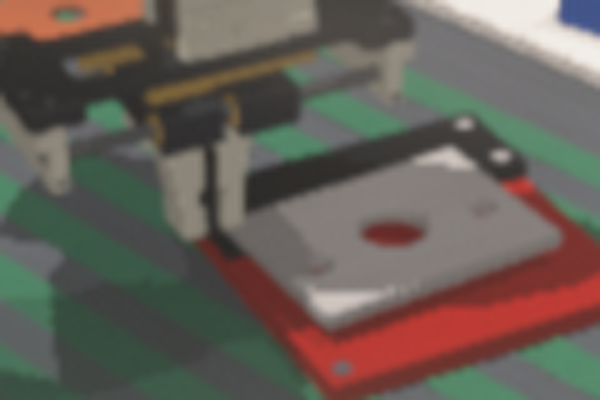

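Tips at about (242,216) px, so roughly 25–30 mm above the nominal TCP. I'll lower by 24 mm and push.

```bash
python3 -m jog '[[2,-1,-12,0,0,0],[2,-1,-12,0,0,0],[0,0,0,0,0,0],[0,0,0,0,0,0]]'; python3 st.py;  python3 -m jog '[[3,-1,0,0,0,0],[0,0,0,0,0,0]]'; python3 st.py; python3 -m jog '[[3,-1,0,0,0,0],[0,0,0,0,0,0]]'; python3 st.py
python3 - <<'E'
from h import *
s=status.get_state();a=grab('side','s8.png');print(proj(*cam('side'),[s['eef_pos']+[0,0,z] for z in (0,.02)]), s['ee_rot'])
cv2.imwrite('pics/z8.png',cv2.resize(a[170:250,200:320],None,fx=5,fy=5,interpolation=2))
E
```

```text
t: 6.6
eef_pos: [0.4385, 0.0097, 0.0002]
ee_rot: [3.136, 0.004, 2.831]
force: [-0.2, 0.7, -0.2]
width: 0.0005
rel -108.9 28.7 0.2 q [ 0.474  0.201 -0.743 -0.002 -0.62  -0.783] [-0.2  0.7 -0.2]
t: 6.8
eef_pos: [0.4422, 0.0088, 0.0009]
ee_rot: [3.136, 0.005, 2.831]
force: [-0.4, -0.0, 0.9]
width: 0.0003
rel -105.0 29.0 0.9 q [ 0.468  0.205 -0.735 -0.001 -0.623 -0.777] [-0.4 -0.   0.9]
t: 7.0
eef_pos: [0.446, 0.0079, 0.0016]
ee_rot: [3.135, 0.006, 2.831]
force: [-0.4, 0.8, -0.3]
width: 0.0006
rel -101.1 29.3 1.6 q [ 0.461  0.208 -0.727 -0.001 -0.626 -0.771] [-0.4  0.8 -0.3]
[[246.29241462 232.24585783]
 [246.06491896 225.74686708]] [3.13496781 0.00578829 2.83133555]
```

View pics/z8.png

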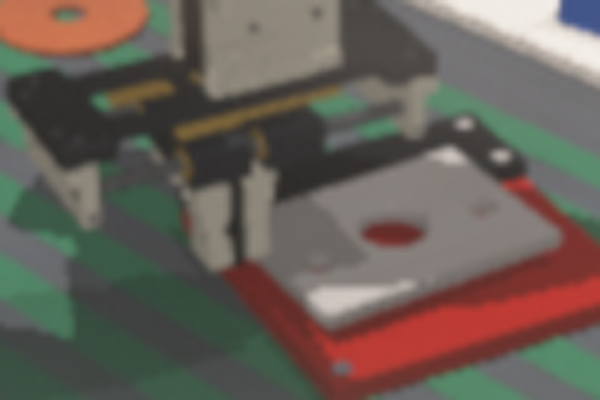

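Tips at about (247,222) px, so roughly z 30, level with the plate. I'll go 7 mm lower and push in small steps.

```bash
python3 -m jog '[[-2,0,-8,0,0,0],[0,0,0,0,0,0]]'; python3 st.py;  for i in 1 ; do python3 -m jog '[[2,-1,0,0,0,0],[0,0,0,0,0,0]]'; python3 st.py; python3 -m jog '[[3,-1,0,0,0,0],[0,0,0,0,0,0]]'; python3 st.py; python3 -m jog '[[3,-1,0,0,0,0],[0,0,0,0,0,0]]'; python3 st.py; done
python3 - <<'E'
from h import *
s=status.get_state();im=grab('wrist','w9.png');measure(im,s,fix=(np.array([533.4,-50.8]),-.31))
E
```

```text
t: 7.25
eef_pos: [0.4436, 0.0079, -0.0069]
ee_rot: [3.135, 0.006, 2.831]
force: [-0.2, -0.1, 0.4]
width: 0.0006
rel -103.4 28.5 -6.9 q [ 0.464  0.22  -0.741 -0.002 -0.6   -0.773] [-0.2 -0.1  0.4]
t: 7.45
eef_pos: [0.4453, 0.0067, -0.0073]
ee_rot: [3.135, 0.005, 2.831]
force: [-0.0, 0.4, 0.2]
width: 0.0001
rel -101.4 27.9 -7.3 q [ 0.459  0.224 -0.737 -0.002 -0.601 -0.769] [-0.   0.4  0.2]
t: 7.65
eef_pos: [0.447, 0.0052, -0.0076]
ee_rot: [3.137, 0.003, 2.831]
force: [-0.1, 0.5, 1.2]
width: 0.0002
rel -99.4 27.0 -7.6 q [ 0.454  0.228 -0.731 -0.003 -0.606 -0.762] [-0.1  0.5  1.2]
t: 7.85
eef_pos: [0.4487, 0.0037, -0.0079]
ee_rot: [3.138, 0.001, 2.83]
force: [-0.9, 0.8, 0.3]
width: 0.0004
rel -97.3 26.1 -7.9 q [ 0.448  0.233 -0.725 -0.004 -0.61  -0.756] [-0.9  0.8  0.3]
F [533.4 -50.8] yaw -0.31
rect rel -16.8 0.8 size [ 63.5 118.7] ang 0.115
hole (np.float64(95.5), np.float64(267.5)) 3009.0 -9.9 17.9
hole (np.float64(193.5), np.float64(242.5)) 423.5 -57.1 5.3
```

The plate is moving (bore x from −13 to −10) under tiny forces. I'll keep pushing.

```bash
python3 -m jog '[[3,-1,0,0,0,0],[3,-1,0,0,0,0],[3,-0.5,0,0,0,0],[0,0,0,0,0,0]]'; python3 st.py; cat > m.py <<'E'
from h import *
import sys
s=status.get_state();im=grab('wrist',sys.argv[1]+'.png');measure(im,s,zp=float(sys.argv[2]) if len(sys.argv)>2 else .033,fix=(np.array([533.4,-50.8]),-.31),dbg=sys.argv[1]+'d.png')
E
python3 m.py w10
```

```text
t: 8.3
eef_pos: [0.4541, -0.0001, -0.0085]
ee_rot: [3.141, -0.004, 2.829]
force: [-2.1, 0.8, 0.9]
width: 0.0007
rel -91.0 24.1 -8.5 q [ 0.433  0.245 -0.708 -0.006 -0.621 -0.741] [-2.1  0.8  0.9]
F [533.4 -50.8] yaw -0.31
rect rel -9.3 -0.6 size [ 57.4 116.7] ang 0.169
hole (np.float64(94.5), np.float64(272.0)) 2497.0 -3.2 17.7
hole (np.float64(190.5), np.float64(246.5)) 423.5 -49.3 5.1
```

```bash
python3 -m jog '[[-6,2,0,0,0,0],[-5,2,10,0,0,0],[0,0,50,0,0,0],[0,0,50,0,0,0],[30,-24,40,0,0,0],[30,-24,10,0,0,0],[25,-20,0,0,0,0],[0,0,0,0,0,0],[0,0,0,0,0,0]]' 1 20; python3 st.py; python3 m.py w11
```

```text
t: 9.25
eef_pos: [0.528, -0.0623, 0.1628]
ee_rot: [3.136, 0.011, 2.834]
force: [-0.3, -0.3, -0.5]
width: 0.0669
rel -1.6 -12.6 162.8 q [ 0.253  0.137 -0.357  0.002 -1.064 -0.561] [-0.3 -0.3 -0.5]
F [533.4 -50.8] yaw -0.31
rect rel 0.1 22.9 size [102.5 140.8] ang 0.167
hole (np.float64(227.0), np.float64(234.5)) 92.0 49.9 22.0
hole (np.float64(278.5), np.float64(233.5)) 856.0 -0.4 20.6
hole (np.float64(328.0), np.float64(218.5)) 107.0 -47.7 5.1
```

Plate centre is now about (0,21) mm with angle 0.17. Next is a two-finger push on its +y edge, first finding the ledge height by touch.

```bash
python3 -m jog '[[12,35,0,-0.001,0.012,0],[12,35,0,0,0,0],[12,35,-30,0,0,0],[0,0,-45,0,0,0],[0,0,-45,0,0,0],[0,0,-15,0,0,0],[0,0,0,0,0,0],[0,0,0,0,0,0]]' 1 20; python3 st.py
```

```text
t: 10.1
eef_pos: [0.5594, 0.052, 0.0277]
ee_rot: [3.138, 0.004, 2.842]
force: [0.5, -0.4, 0.4]
width: 0.088
rel -6.6 105.9 27.7 q [ 0.441  0.334 -0.45   0.001 -0.782 -0.742] [ 0.5 -0.4  0.4]
```

```bash
python3 -m jog '[[4,-7,-10,0,0,-0.01],[0,0,-12,0,0,0],[0,0,0,0,0,0]]'; python3 st.py;  python3 -m jog '[[0,0,-3,0,0,0],[0,0,0,0,0,0]]'|grep force; python3 st.py; python3 -m jog '[[0,0,-3,0,0,0],[0,0,0,0,0,0]]'|grep force;python3 st.py
```

```text
t: 10.4
eef_pos: [0.5655, 0.0455, 0.0076]
ee_rot: [3.134, 0.009, 2.831]
force: [-0.3, 0.2, 0.1]
width: 0.0876
rel 1.2 101.5 7.6 q [ 0.426  0.365 -0.461  0.001 -0.733 -0.737] [-0.3  0.2  0.1]
force: [0.1, -0.3, -1.0]
rel 1.7 101.4 4.9 q [ 0.425  0.369 -0.463  0.001 -0.726 -0.737] [ 0.1 -0.3 -1. ]
force: [-0.3, 0.9, 0.1]
rel 2.1 101.5 2.1 q [ 0.425  0.373 -0.466  0.001 -0.719 -0.737] [-0.3  0.9  0.1]
```

```bash
for r in 1; do python3 -m jog '[[0,0,-2,0,0,0],[0,0,0,0,0,0]]'|grep force; python3 st.py; python3 -m jog '[[0,0,-2,0,0,0],[0,0,0,0,0,0]]'|grep force;python3 st.py; python3 -m jog '[[0,0,-2,0,0,0],[0,0,0,0,0,0]]'|grep force;python3 st.py; done
```

```text
force: [-0.1, 0.7, -0.1]
rel 2.2 101.6 0.2 q [ 0.425  0.375 -0.468  0.001 -0.714 -0.737] [-0.1  0.7 -0.1]
force: [-0.5, -0.8, 0.2]
rel 2.2 101.7 -1.9 q [ 0.425  0.378 -0.469  0.002 -0.709 -0.737] [-0.5 -0.8  0.2]
force: [0.6, -0.3, -0.3]
rel 2.3 101.8 -4.0 q [ 0.425  0.381 -0.471  0.002 -0.704 -0.737] [ 0.6 -0.3 -0.3]
```

```bash
python3 -m jog '[[0,0,-2,0,0,0],[0,0,0,0,0,0]]'|grep -E 'force|rot'; python3 st.py; python3 -m jog '[[0,0,-2,0,0,0],[0,0,0,0,0,0]]'|grep force;python3 st.py
```

```text
ee_rot: [3.133, 0.011, 2.831]
force: [0.8, 0.6, -0.7]
rel 2.2 101.8 -6.2 q [ 0.425  0.384 -0.473  0.001 -0.7   -0.737] [ 0.8  0.6 -0.7]
force: [0.4, -0.1, -0.0]
rel 2.4 101.9 -8.3 q [ 0.425  0.387 -0.475  0.002 -0.695 -0.737] [ 0.4 -0.1 -0. ]
```

```bash
python3 - <<'E'
from h import *
s=status.get_state();a=grab('side','s12.png');b=grab('scene','c12.png')
cv2.imwrite('pics/z12.png',np.vstack([cv2.resize(x,None,fx=4,fy=4,interpolation=2) for x in (a[170:240,220:340],b[160:235,230:350])]))
for n in('side','scene'): print(proj(*cam(n),s['eef_pos']+[0,0,.03]))
E
```

```text
[[269.14774151 202.44448525]]
[[303.35309251 197.67684986]]
```

View pics/z12.png

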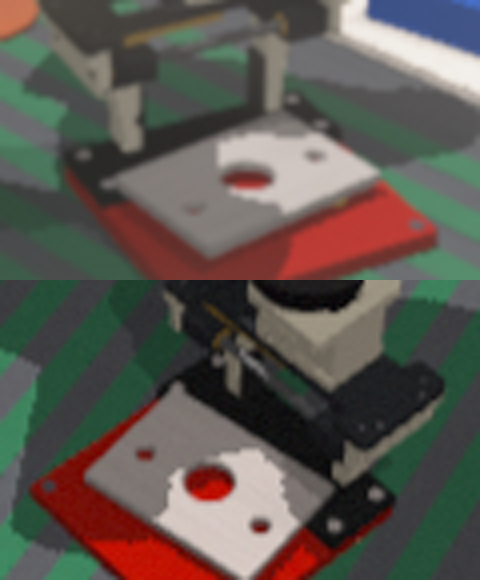

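Side view: fingertips at (252,207) and (287,197) px, behind the plate's +y edge and over the ledge. Next I'll compute their height.

```bash
python3 - <<'E'
from h import *
s=status.get_state();p=s['eef_pos'];Tt=pose(s)
for z in (.01,.02,.025,.03,.035):
  for dx in(.0545,-.0545):
    w=p+Tt[:3,0]*dx; w[2]=z
    print(z,dx,proj(*cam('side'),w).round(1),proj(*cam('scene'),w).round(1))
E
python3 -m jog '[[0,0,-2,0,0,0],[0,0,0,0,0,0]]'|grep -E 'force|rot'; python3 st.py
```

```text
0.01 0.0545 [[251.3 211. ]] [[290. 189.]]
0.01 -0.0545 [[286.4 201.3]] [[316.7 211.8]]
0.02 0.0545 [[251.2 207.9]] [[290.1 186.9]]
0.02 -0.0545 [[286.5 198.2]] [[317.  209.6]]
0.025 0.0545 [[251.1 206.3]] [[290.2 185.7]]
0.025 -0.0545 [[286.5 196.7]] [[317.1 208.6]]
0.03 0.0545 [[251.1 204.7]] [[290.3 184.6]]
0.03 -0.0545 [[286.6 195.1]] [[317.3 207.5]]
0.035 0.0545 [[251.1 203.1]] [[290.3 183.5]]
0.035 -0.0545 [[286.6 193.6]] [[317.4 206.4]]
ee_rot: [3.133, 0.012, 2.832]
force: [0.9, 0.5, -0.8]
rel 2.7 102.1 -8.2 q [ 0.425  0.387 -0.475  0.002 -0.694 -0.737] [ 0.9  0.5 -0.8]
```

The last 2 mm down did not move, so the tips are on the ledge (z 25) at TCP z −8.2. I'll raise 3 mm, level the tool and push −y.

```bash
python3 -m jog '[[0,0,3.5,-0.004,0.014,0],[0,0,0,0,0,0],[-1.2,-4,0,0,0,0],[-1.2,-4,0,0,0,0],[-1.2,-4,0,0,0,0],[-1.2,-4,0,0,0,0],[0,0,0,0,0,0]]'; python3 st.py; python3 m.py w13
```

```text
t: 12.8
eef_pos: [0.5633, 0.0292, -0.0045]
ee_rot: [3.138, 0.003, 2.833]
force: [1.6, 0.6, 0.6]
width: 0.0876
rel 4.1 85.3 -4.5 q [ 0.398  0.381 -0.472 -0.001 -0.713 -0.706] [1.6 0.6 0.6]
F [533.4 -50.8] yaw -0.31
rect rel 9.4 28.3 size [119.4 171. ] ang 0.117
hole (np.float64(461.5), np.float64(164.5)) 278.0 -75.8 29.0
hole (np.float64(184.0), np.float64(132.0)) 620.0 45.8 15.2
hole (np.float64(298.0), np.float64(139.5)) 4919.5 -3.4 18.3
hole (np.float64(411.5), np.float64(112.0)) 618.5 -51.3 6.9
hole (np.float64(130.5), np.float64(130.0)) 2947.5 68.9 14.4
```

Angle is down to 0.085, so it's working. Continue.

```bash
python3 -m jog '[[-1.2,-4,0,0,0,0],[-1.2,-4,0,0,0,0],[-1,-3,0,0,0,0],[0,0,0,0,0,0]]'; python3 st.py; python3 m.py w14
```

```text
t: 13.25
eef_pos: [0.5603, 0.018, -0.0044]
ee_rot: [3.137, 0.004, 2.832]
force: [1.3, 1.9, -0.5]
width: 0.088
rel 4.6 73.7 -4.4 q [ 0.38   0.376 -0.48  -0.002 -0.709 -0.688] [ 1.3  1.9 -0.5]
F [533.4 -50.8] yaw -0.31
rect rel 3.8 23.3 size [120.7 169.2] ang 0.003
hole (np.float64(466.5), np.float64(179.0)) 286.0 -78.5 23.9
hole (np.float64(420.5), np.float64(135.0)) 567.5 -55.7 4.8
hole (np.float64(194.5), np.float64(135.0)) 632.0 41.9 4.9
hole (np.float64(306.5), np.float64(152.0)) 4755.5 -6.7 12.1
hole (np.float64(136.5), np.float64(137.5)) 3564.5 67.2 6.0
```

Now square at about (−7, 13) mm, angle 0. I'll rotate the tool 90° and push +x with two part-open fingertips on the −x edge.

```bash
python3 -m jog '[[2,6,5,0,0,0],[0,0,45,0,0,0],[-12,-3,5,0,0,0.142],[-12,-3,0,0,0,0.142],[-12,-3,0,0,0,0.142],[-12,-3,0,0,0,0.142],[-12,-3,0,0,0,0.142],[-12,-3,0,0,0,0.142],[-12,-3,0,0,0,0.142],[-12,-3,0,0,0,0.142],[-12,-3,0,0,0,0.142],[-12,-3,0,0,0,0.142]]' 0.35; python3 -m jog '[[0,0,0,0,0,0.142],[0,0,0,0,0,0]]'; python3 st.py
```

```text
t: 14.5
eef_pos: [0.4326, -0.0084, 0.0539]
ee_rot: [-3.14, -0.009, -1.976]
force: [0.2, 0.8, -0.8]
width: 0.0306
t: 14.7
eef_pos: [0.4299, -0.0092, 0.0544]
ee_rot: [3.141, -0.01, -1.826]
force: [0.1, 0.6, 0.8]
width: 0.0306
rel -111.2 8.1 54.4 q [ 0.449  0.102 -0.696  0.011 -0.78   0.859] [0.1 0.6 0.8]
```

```bash
python3 -m jog '[[6,1,-20,0.01,-0.003,-0.055],[4,0,-20,0,0,0],[0,0,-20,0,0,0],[0,0,-5,0,0,0],[0,0,0,0,0,0]]'; python3 st.py; python3 m.py w15
```

```text
t: 15.2
eef_pos: [0.441, -0.0076, -0.0107]
ee_rot: [-3.141, 0.0, -1.903]
force: [0.4, 0.0, -0.3]
width: 0.0308
rel -101.2 12.9 -10.7 q [ 0.433  0.228 -0.745  0.    -0.598  0.806] [ 0.4  0.  -0.3]
F [533.4 -50.8] yaw -0.31
rect rel -32.0 14.4 size [104.9 102.4] ang -0.022
hole (np.float64(256.5), np.float64(247.0)) 605.5 -79.7 21.3
hole (np.float64(291.5), np.float64(196.0)) 601.0 -56.3 5.1
hole (np.float64(270.5), np.float64(76.0)) 6149.0 -7.4 13.0
```

```bash
python3 -m jog '[[4,-1.2,0,0,0,0.02],[4,-1.2,0,0,0,0],[3,-1,0,0,0,0],[3,-1,0,0,0,0],[3,-1,0,0,0,0],[0,0,0,0,0,0]]'; python3 st.py; python3 m.py w16
```

```text
t: 15.85
eef_pos: [0.4589, -0.0134, -0.0084]
ee_rot: [-3.141, 0.001, -1.883]
force: [-0.4, 2.1, 0.2]
width: 0.0305
rel -82.4 12.8 -8.4 q [ 0.401  0.249 -0.703 -0.001 -0.618  0.858] [-0.4  2.1  0.2]
F [533.4 -50.8] yaw -0.31
rect rel -24.4 12.7 size [100.8 127.5] ang 0.012
hole (np.float64(349.0), np.float64(289.0)) 45.0 -83.5 -22.3
hole (np.float64(276.5), np.float64(290.5)) 730.0 -84.2 12.5
hole (np.float64(276.0), np.float64(272.5)) 1271.5 -74.8 12.7
hole (np.float64(294.0), np.float64(217.0)) 523.0 -47.6 4.5
hole (np.float64(275.5), np.float64(102.5)) 5620.0 1.4 12.7
```

Bore at about (+1.4, 12.7), angle 0.01. I'll retreat, turn back and re-measure both parts from above.

```bash
python3 -m jog '[[-7,2,0,0,0,0],[-4,1,30,0,0,0],[0,0,45,0,0,-0.14],[8,-5,45,0,0,-0.142],[8,-5,40,0,0,-0.142],[8,-5,0,0,0,-0.142],[8,-5,0,0,0,-0.142],[8,-5,0,0,0,-0.142],[8,-5,0,0,0,-0.142],[8,-5,0,0,0,-0.142],[8,-5,0,0,0,-0.142],[8,-5,0,0,0,-0.142]]' 1; python3 -m jog '[[4,-4,0,0,0,-0.142],[0,0,0,0,0,0],[0,0,0,0,0,0]]'; python3 st.py; python3 m.py w17; python3 - <<'E'
from h import *
measure(cv2.imread('pics/w17.png'),status.get_state())
E
```

```text
t: 17.1
eef_pos: [0.5213, -0.0547, 0.1635]
ee_rot: [3.141, 0.019, 2.929]
force: [0.3, -0.3, 1.0]
width: 0.0877
t: 17.4
eef_pos: [0.5259, -0.0585, 0.1637]
ee_rot: [3.14, 0.021, 2.782]
force: [-0.7, 0.5, 0.6]
width: 0.0873
rel -4.8 -9.6 163.7 q [ 0.27   0.126 -0.373  0.013 -1.054 -0.636] [-0.7  0.5  0.6]
F [533.4 -50.8] yaw -0.31
rect rel 1.5 12.9 size [102.  140.6] ang 0.011
hole (np.float64(225.0), np.float64(217.0)) 102.5 50.3 4.4
hole (np.float64(328.0), np.float64(211.5)) 110.0 -48.7 3.2
hole (np.float64(276.5), np.float64(222.0)) 887.0 0.9 11.5
slab width 178.79049820095375 AB 176.76832163056017
F [533.7 -50.4] yaw -0.3152
rect rel 1.3 12.5 size [102.  140.6] ang 0.016
hole (np.float64(225.0), np.float64(217.0)) 102.5 50.1 4.2
hole (np.float64(328.0), np.float64(211.5)) 110.0 -48.9 2.5
hole (np.float64(276.5), np.float64(222.0)) 887.0 0.7 11.1
```

Holes are at (50.2,4.3) and (−48.8,2.9), so x error is about +0.7 mm and only y remains. Now the final −y push.

```bash
python3 -m jog '[[12,31,0,0.006,0.02,0.047],[12,31,0,0,0,0],[11,30,-30,0,0,0],[0,0,-45,0,0,0],[0,0,-45,0,0,0],[0,0,-25,0,0,0],[0,0,0,0,0,0],[0,0,0,0,0,0]]'; python3 st.py
```

```text
t: 18.25
eef_pos: [0.5621, 0.04, 0.0188]
ee_rot: [3.136, 0.008, 2.858]
force: [0.1, -0.6, 0.7]
width: 0.0877
rel -0.4 95.2 18.8 q [ 0.419  0.345 -0.459  0.001 -0.757 -0.703] [ 0.1 -0.6  0.7]
```

```bash
python3 -m jog '[[1,0,-12,-0.002,0.009,-0.028],[0,0,-11,0,0,0],[0,0,0,0,0,0]]'; python3 st.py; python3 -m jog '[[-1.2,-4,0,0,0,0],[-1.2,-4,0,0,0,0],[-1.2,-4,0,0,0,0],[-1.2,-4,0,0,0,0],[0,0,0,0,0,0]]'; python3 st.py; python3 m.py w18
```

```text
t: 18.55
eef_pos: [0.5658, 0.041, -0.0018]
ee_rot: [3.136, 0.005, 2.83]
force: [-0.3, -0.4, 0.0]
width: 0.0881
rel 2.9 97.3 -1.8 q [ 0.417  0.38  -0.464 -0.001 -0.719 -0.728] [-0.3 -0.4  0. ]
t: 19.05
eef_pos: [0.5617, 0.0234, 0.0]
ee_rot: [3.135, 0.007, 2.83]
force: [0.9, 0.1, -0.5]
width: 0.0875
rel 4.3 79.3 0.0 q [ 0.389  0.37  -0.477 -0.001 -0.714 -0.7  ] [ 0.9  0.1 -0.5]
F [533.4 -50.8] yaw -0.31
rect rel 1.1 12.8 size [100.6 141. ] ang 0.013
hole (np.float64(176.0), np.float64(122.0)) 592.0 50.1 4.9
hole (np.float64(398.5), np.float64(119.0)) 586.5 -47.5 3.8
hole (np.float64(287.0), np.float64(138.0)) 4694.5 1.2 11.9
```

```bash
python3 -m jog '[[-0.5,0.3,-5,0,0,0],[0,0,0,0,0,0]]'; python3 st.py; python3 -m jog '[[-1.3,-3,-0.3,0,0,0],[-1.3,-3,-0.3,0,0,0],[-1.3,-3,-0.3,0,0,0],[0,0,0,0,0,0]]'; python3 st.py; python3 m.py w19
```

```text
t: 19.3
eef_pos: [0.5615, 0.024, -0.0051]
ee_rot: [3.134, 0.008, 2.83]
force: [-0.9, -0.7, -1.2]
width: 0.0878
rel 4.0 79.8 -5.1 q [ 0.39   0.376 -0.482 -0.001 -0.701 -0.702] [-0.9 -0.7 -1.2]
t: 19.7
eef_pos: [0.5588, 0.0158, -0.0059]
ee_rot: [3.132, 0.01, 2.831]
force: [-1.1, -0.1, 0.5]
width: 0.0874
rel 3.9 71.1 -5.9 q [ 0.378  0.372 -0.492 -0.002 -0.693 -0.687] [-1.1 -0.1  0.5]
F [533.4 -50.8] yaw -0.31
rect rel 6.1 19.7 size [120.6 159.9] ang 0.005
hole (np.float64(173.0), np.float64(134.0)) 609.0 49.6 1.5
hole (np.float64(402.0), np.float64(133.5)) 609.0 -48.0 1.3
hole (np.float64(286.5), np.float64(150.5)) 4895.0 1.0 8.5
hole (np.float64(449.0), np.float64(171.5)) 542.5 -70.2 17.5
hole (np.float64(123.0), np.float64(147.0)) 2044.0 71.8 7.0
```

Moving cleanly: angle about 0, bore at (1, 8.5–9). Continue over the ledge edge.

```bash
python3 -m jog '[[-1.2,-2.8,0,-0.004,0.01,0],[-1.2,-2.8,0,0,0,0],[0,0,0,0,0,0]]'; python3 st.py; python3 m.py w20;  python3 -m jog '[[-1.1,-2.8,0,0,0,0],[-0.6,-1.2,0,0,0,0],[0,0,0,0,0,0]]'; python3 st.py; python3 m.py w21
```

```text
t: 20.05
eef_pos: [0.5566, 0.0101, -0.0057]
ee_rot: [3.139, 0.001, 2.831]
force: [-0.7, 0.4, -0.3]
width: 0.0878
rel 3.5 65.1 -5.7 q [ 0.369  0.374 -0.487 -0.001 -0.707 -0.678] [-0.7  0.4 -0.3]
F [533.4 -50.8] yaw -0.31
rect rel 0.3 -1.5 size [ 94.1 132.2] ang -0.001
hole (np.float64(396.0), np.float64(122.5)) 553.0 -45.4 -9.0
hole (np.float64(180.0), np.float64(122.0)) 579.5 46.4 -9.2
hole (np.float64(287.5), np.float64(138.5)) 4461.0 0.6 -2.3
t: 20.4
eef_pos: [0.5534, 0.0047, -0.0063]
ee_rot: [3.141, -0.001, 2.831]
force: [-0.1, 0.7, 1.3]
width: 0.0876
rel 2.1 58.9 -6.3 q [ 0.362  0.372 -0.493 -0.001 -0.706 -0.672] [-0.1  0.7  1.3]
F [533.4 -50.8] yaw -0.31
rect rel 0.2 -1.8 size [ 94.1 132. ] ang -0.001
hole (np.float64(392.0), np.float64(136.0)) 542.5 -45.5 -9.5
hole (np.float64(177.5), np.float64(135.5)) 570.5 46.4 -9.7
hole (np.float64(285.0), np.float64(151.5)) 4327.5 0.3 -3.0
```

The apparent size shrank by 6%, which means the plate has dropped. I'll lift away and verify.

```bash
python3 -m jog '[[0,0,10,0,0,0],[0,0,50,0,0,0],[-8,-20,50,0,0,0],[-8,-25,50,0,0,0],[-8,-25,5,0,0,0],[0,0,0,0,0,0],[0,0,0,0,0,0]]'; python3 st.py; python3 m.py w22 .023; python3 - <<'E'
from h import *
measure(cv2.imread('pics/w22.png'),status.get_state(),zp=.023)
a=grab('side','s22.png')[160:260,210:340];b=cv2.imread('pics/w22.png')[110:310,160:400]
cv2.imwrite('pics/z22.png',np.vstack([cv2.resize(a,(520,400),interpolation=2)[50:330],cv2.resize(b,(520,320))[:310]]))
E
```

```text
t: 21.15
eef_pos: [0.5291, -0.0642, 0.1606]
ee_rot: [-3.14, 0.003, 2.833]
force: [0.9, 0.4, 0.2]
width: 0.0877
rel -0.0 -14.1 160.6 q [ 0.249  0.148 -0.35   0.003 -1.072 -0.56 ] [0.9 0.4 0.2]
F [533.4 -50.8] yaw -0.31
rect rel 0.0 -0.8 size [100.1 140.3] ang 0.001
hole (np.float64(330.0), np.float64(204.0)) 111.0 -49.8 -9.4
hole (np.float64(228.0), np.float64(203.5)) 106.0 49.2 -9.7
hole (np.float64(278.5), np.float64(211.0)) 882.5 0.2 -2.3
slab width 179.27074274206876 AB 177.4858360982925
F [533.5 -52.8] yaw -0.3406
rect rel -1.0 1.0 size [100.  140.2] ang 0.032
hole (np.float64(330.0), np.float64(204.0)) 111.0 -50.5 -9.2
hole (np.float64(228.0), np.float64(203.5)) 106.0 48.4 -6.4
hole (np.float64(278.5), np.float64(211.0)) 882.5 -0.8 -0.5
```

View pics/z22.png

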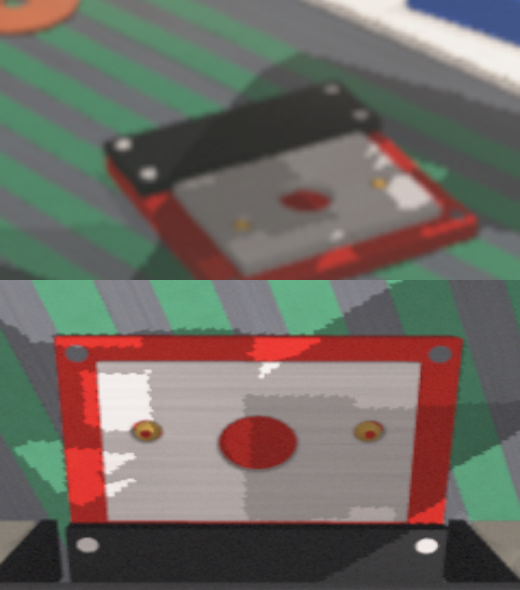

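The plate lies flat on the red seat with a brass pin showing in each hole: (147,432) and (369,432) in the crop. Measured at z 23 its size is 100.1 × 140.3 mm, so it is fully down, and the gripper is clear.

```bash
python3 -c "
from station import workorder; print(workorder.job_done())"
```

```text
the job is handed in; nothing more can be done
None
```

The plate is seated: I nudged it along x, squared it and pushed it off the ledge, and it dropped over both pins. I handed the job in at about 21 s with the gripper held clear above. The hand-in gives no verdict.

**How it went:**
- I pushed +x with the shut fingers, then −y with both open fingertips. A second +x push corrected the drift, and a final −y push took the plate over the ledge edge.
- The fingertips turned out to be about 30 mm above the reported TCP, so my first +x passes went over the plate without touching it. I corrected this from the camera views and by touching the ledge.

**Last checks:**
- **Seating:** the last picture shows a brass pin in each hole and the plate lying flat below the ledge top. At the seated height the plate measures 100.1 × 140.3 mm (true size 140 × 100), so it is fully down.
- **Position:** against the first fixture measurement, the plate centre is at (0, −0.8) mm with angle 0.001 rad. The hole centres read about 1.5 mm further −y than the pins, which I put down to seeing into the holes at an angle.
- **Disagreement:** the automatic fixture re-fit on the final image gave a yaw of −0.34 rad against −0.31 before. I didn't trust it, because the plate edge and shadows disturbed the slab edge.
- **Not measured:** I didn't re-measure the hammer, spare pin or discs. The arm only worked low at the fixture and felt no unexpected force.

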